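# Clip a counting slide into the stage holder

### The arm

A 6-joint arm with a two-finger parallel gripper is mounted at the origin on a cart in front of the work surface, level with it; the furniture and walls round the work are solid. World frame = base frame: x ahead of the robot, y to its left, z up, the work surface at z = 0. Lengths are in m, angles in rad, forces in N, time in s.
With the tool pointing down it reaches from about 0.375 to 0.975 m from the base axis. Payload 3.8 kg.
Tool frame: the origin (TCP) lies between the finger pads; the fingertips stand 17 mm ahead of it and the grasp point (between the pads) lies 2 mm behind it; z points along the fingers, y is the line along which they close (so a half turn about z gives the same grasp; the last joint's range is limited). The gripper opens to 85 mm and grips with 20 to 120 N. Pads are 22 mm wide; open, the fingers measure 114 mm over their backs; the gripper's body (76 mm by 85 mm) begins 54 mm behind the grasp point. The pads swing forward as they close: fully open they stand 13 mm farther back than shut.
Start: joints at [-1.163, 0.264, 1.604, -0, 1.274, -0.037], TCP at [0.29, -0.609, 0.21] pointing down, gripper open.
Joint ranges: [-2.63, 2.63], [-0.94, 2.18], [0.31, 2.57], [-1.31, 4.45], [0, 2.66], [-2.55, 2.55]. Speed limits (rad/s): [2.57, 2.57, 3.14, 3.14, 3.14, 3.14].

### API

Orientations are given as a rotation vector (axis times angle).
In Python, from workcell import bot gives the robot as it stands.
- The arm moves only by the tool play_rows, never from a script. Its argument "steps" is one flat list of numbers, 4 for each row, row after row: the shift along the tool's x, y, z in m, then the turn about the tool's z in rad. A call has 1 to 10 rows; each row is the pose to reach, as a shift and turn from the pose commanded when the call began, along the tool's axes at that moment; what a row does not reach only later rows make up. A row lasts 1/8 s, in which the tool goes at most 62.5 mm and 10.7 degrees, less where a joint would pass 70% of its speed; a pose out of reach is approached as far as the arm can. A call with a gripper value outside its range is refused whole. "jaw" is the closure in counts, from 0 (fully open) to 255 (shut), set as the call begins (left out, the last holds). The fingers move at their own pace and stop on an object; "grip_force" is the grip in N (left out, the last holds). Time passes only in rows, so rows that repeat a pose let the fingers close. It gives the time, the measured TCP pose, the force, the opening and the grip force at its end, in the units of the state.
- bot.read_state(): the state, without advancing time (a new reading comes with each control period).
- bot.read_camera(name): name is "scene" or "top" or "wrist"; returns a dict with "pixels" (384x512x3 uint8, blue, green, red), "mtx" (3x3 intrinsics, pixels), "R" (3x3) and "t" (3): a world point X has camera coordinates R X + t. Camera axes: x right, y down, z forward; pixel columns grow to the right and rows downward; lengths in m; the calibration is good to about 2 mm. A picture is of the moment at which its call begins. There is no depth.
- bot.finish_job(): hands the job in; it is judged then, once.
The state is a dict: "time": time; "q": joint angles; "joint_vel": joint speeds; "joint_torque": joint torques, N m; "tool_pos": TCP position; "tcp_rot": TCP orientation; "wrist_force": force on the tool from outside, world axes, zero at the start; "torque": the same for the moment, N m; "width": opening from 0.0 (shut) to 1.0 (fully open); "grip_force": force on a finger pad.
Only numpy, scipy, OpenCV 4.12 (cv2) and the standard library are available. Lean on these libraries where they do the work, as an engineer would, in place of code of your own. Each camera call takes 0.05 s, during which the arm holds its last target. There are 200 camera calls.

### The job

Load the thick glass counting slide into the slide holder: draw the sprung curved arm back until it snaps past centre and stays open, then set the slide on the plate along the fixed long edge and press its end home on the end stop with about 5 N, never more than 10 N, for the glass is delicate. Then swing the arm back so that it springs against the slide and clamps it there, flat and against both the long edge and the end stop, and leave the other things on the bench alone.

Things in the scene. Friction and masses are not known exactly. Their poses are not given: they have to be found in the camera images.
- slide_holder: Fixed slide holder: aluminium plate 98 x 158 mm on a black foot, its top 30 mm above the bench. Origin on the bench under the seat; +z up, +x toward the fixed long edge, +y toward the end stop; the arm's thumb post is on the -x side. End stop: steel block 9 mm high, 10 mm thick (y), at x -6 to 14 mm, clamped by a screw in a slot; its face (to -y) is at y = 38 mm give or take 7 mm, not measured.
- seat (a point): Nominal seat, a point on the plate's top, 30 mm above the bench, with the holder's axes. With the slide fully home (length along y) the slide's origin has this x and z; its y is up to 7 mm to either side, as the end stop is set: the end stop must be found by touch (or sight). The stop does not yield to a fair push.
- long_edge: Fixed long edge: two steel blocks in line, 9 mm high, 10 mm thick (x) and 20 mm long (y), at holder y from -42 to -22 mm and from 22 to 42 mm; the 44 mm gap between them is a notch for a finger. Their bearing faces look to -x at 18 mm from the seat's centre. Origin at the nominal seat.
- clip_arm (a joint): Angle of the sprung curved arm about its vertical pivot. 0 = shut, no slide in; grows counter-clockwise from above as the post is drawn away from the long edge, to its limit 0.85. Over-centre: below 0.42 it springs shut, beyond 0.43 open, staying at 0.85 (up to 5 N at the post, plus 4 N per 0.1 m/s damping). With the slide home it is at 0.12, its nose roller pressing the near long side with 6 N.
- clip_post (a point): Thumb post at the free end of the curved arm: black upright pin, 10 mm diameter, 34 mm tall, its top at 65 mm above the bench; this point is on its axis, 10 mm below its top. It moves with the arm, on a circle of 100 mm about the pivot.
- clip_pivot (a point): Pivot of the curved arm, on its vertical axis, at the top of the hub, 45 mm above the bench, at holder x -10, y -62 mm. The arm stays less than 18 mm above the plate apart from the post.
- counting_slide: Thick glass counting slide, 36 mm (x) by 76 mm (y) by 6 mm (z), 45 g, with white frosted ends and an H of dark grooves on top; the same either way round. Origin at the centre of its underside, z up. At the start it lies flat on the bench.
- cover_box: Small flat white box of cover slips, 46 x 62 x 16 mm, a bystander. Origin at the centre of its underside.
- petri_1: Petri dish, 58 mm diameter, 15 mm high, a bystander. Origin at the centre of its underside.
- cassette_4: Flat perforated plastic cassette, 38 x 28 x 6 mm, a bystander. Origin at the centre of its underside.
Mind the look-alikes: they are no part of the job. Leave any purple or red look-alike of the slide_holder alone.

How it is judged:
On the way, in this order (a step that is already met when the one before it is completed fails the run):
1. the curved arm is drawn back past centre (joint over 0.7) (value of joint clip_arm above 0.7 rad), for 0.2 s.
2. with the arm back, the slide is held or lies level at the seat (within 2.5 mm of the long edge, less than 4 mm above the plate) and its end is pressed on the end stop with more than 2.5 N (value of joint clip_arm above 0.6 rad and contact force between counting_slide and end_stop_c0 above 2.5 N and x of counting_slide in the frame of seat above -0.0025 m and z of counting_slide in the frame of seat below 0.004 m and angle between the y axis of counting_slide and the y axis of seat, either way round below 0.06 rad), for 0.2 s.
At the end, for the whole second after the job is handed in: The slide lies flat on the plate (within 1.5 mm), its end within 1.5 mm of the end stop, its long side within 1.5 mm and 2 degrees of the fixed long edge, at rest, and the curved arm has sprung against it (joint between 0.08 and 0.17) (value of joint clip_arm between 0.08 and 0.17 rad and x of counting_slide in the frame of seat between -0.0015 and 0.0015 m and z of counting_slide in the frame of seat below 0.0015 m and angle between the y axis of counting_slide and the y axis of seat, either way round below 0.035 rad and angle between counting_slide's own z axis and vertical below 0.035 rad and linear speed of counting_slide below 0.005 m/s and (y of end_stop_c0 in the frame of counting_slide between 0.0415 and 0.0445 m or y of end_stop_c0 in the frame of counting_slide between -0.0445 and -0.0415 m)); the robot touches nothing.
It fails at once if the glass is pressed on the end stop with more than 10 N (contact force between counting_slide and end_stop_c0 above 10 N).
It fails at once if the glass is pressed on the long edge with more than 20 N (contact force between counting_slide and long_edge above 20 N).
It fails at once if the cover-slip box, petri dish or cassette beside the work is moved more than 30 mm (distance of any of cover_box, petri_1, cassette_4 from where it was at the start of the episode above 0.03 m).
It also fails if it takes over 70 s, if anything falls off the work surface, if the arm or the gripper's body presses on something with over 40 N, if the wrist force passes 120 N, or if a joint passes its speed limit or range.

## Working session

There is one attempt and no reset: what is moved stays moved. The work goes in short steps, Python scripts to look and compute and a tool call to move; the robot and the scene stay as the last step left them, time stands still between calls to the robot, and variables do not carry over. Pictures are saved under pics/ and viewed, at most 10 in all, crops included, and the job is handed in when it is done.

Besides the shell and the picture viewer there is one more tool, called after "Emit:" as name(argument=value, ...) on one line, values as JSON. play_rows: Moves the arm, as the interface text tells. Its arguments: {"type":"object","properties":{"steps":{"type":"array"},"jaw":{"type":"number"},"grip_force":{"type":"number"}},"required":["steps"]}

```bash
mkdir -p pics
cat > h.py <<'E'
from workcell import bot
import numpy as np, cv2
from scipy.spatial.transform import Rotation as Ro
def cam(n):
    return bot.read_camera(n)
def ray(c,u,v,z):
    K,R,t=map(np.array,(c["mtx"],c["R"],c["t"])); t=t.ravel()
    d=R.T@np.linalg.solve(K,[u,v,1.]); o=-R.T@t
    return o+d*(z-o[2])/d[2]
def proj(c,X):
    p=np.array(c["mtx"])@(np.array(c["R"])@np.array(X)+np.array(c["t"]).ravel()); return p[:2]/p[2]
E
python3 - <<'E'
from h import *
for n in("top","scene"):
    c=cam(n); cv2.imwrite(f"pics/{n}0.png",c["pixels"]); print(n,c["mtx"],-np.array(c["R"]).T@np.array(c["t"]).ravel())
    np.save(n+"0.npy",c,allow_pickle=True)
s=bot.read_state();print(s["tool_pos"],s["tcp_rot"],s["wrist_force"],s["width"],s["time"])
print(Ro.from_rotvec(s["tcp_rot"]).as_matrix().round(3))
E
```

```text
top [[362.98580465   0.         253.7292744 ]
 [  0.         362.98580465 192.10458731]
 [  0.           0.           1.        ]] [ 0.41420742 -0.06133649  1.17094635]
scene [[473.2671498    0.         246.20744816]
 [  0.         473.2671498  187.76103653]
 [  0.           0.           1.        ]] [0.13478398 0.81302793 0.94779237]
[ 0.2901222  -0.60866379  0.20877025] [-3.06223629e+00 -6.92470000e-01  6.60381425e-04] [-0.25339698 -0.78650546  1.32001458] 0.9999838916002319 0.1
[[ 0.903  0.43  -0.001]
 [ 0.43  -0.903  0.002]
 [ 0.    -0.002 -1.   ]]
```

View pics/top0.png

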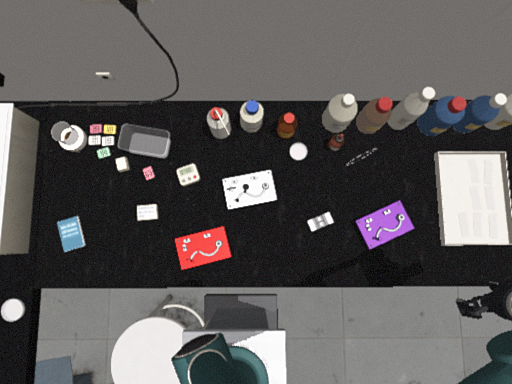

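View pics/scene0.png

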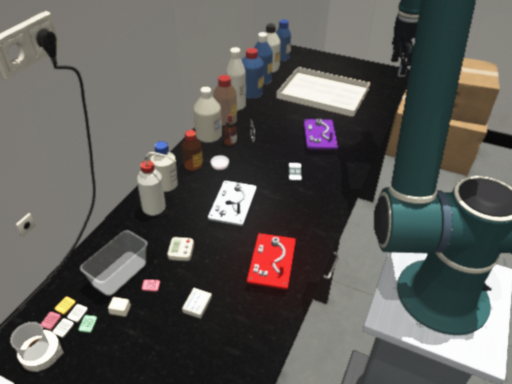

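The top view shows the white holder at about (249,189), the slide at (320,221), and red and purple look-alikes at (203,247) and (385,225). I'll enlarge the holder and slide.

Run:
```python
from h import *
c=np.load("top0.npy",allow_pickle=True).item(); p=c["pixels"]
cv2.imwrite("pics/crop1.png",cv2.resize(p[155:245,215:345],None,fx=6,fy=6,interpolation=cv2.INTER_CUBIC))
for nm,(u0,v0,u1,v1),z in(("holder",(215,160,285,215),.03),("slide",(300,205,340,240),.006)):
    m=(p[v0:v1,u0:u1].min(2)>(120)).astype(np.uint8)
    m=cv2.morphologyEx(m,cv2.MORPH_CLOSE,np.ones((5,5)))
    k=max(cv2.findContours(m,0,1)[0],key=cv2.contourArea)
    b=cv2.boxPoints(cv2.minAreaRect(k))+[u0,v0]
    W=np.array([ray(c,*q,z) for q in b])[:,:2]
    print(nm,b.round(1).tolist(),W.round(4).tolist(),W.mean(0),[np.linalg.norm(W[i]-W[i-1]).round(4) for i in(1,2)])
print(c["R"])
```

```text
holder [[221.4, 178.5], [270.9, 168.9], [276.9, 199.6], [227.4, 209.2]] [[0.6228, 0.0374], [0.6535, -0.121], [0.5543, -0.1387], [0.5244, 0.0178]] [ 0.58876629 -0.05111164] [np.float64(0.1613), np.float64(0.1007)]
slide [[306.4, 220.6], [328.9, 210.9], [333.7, 221.9], [311.1, 231.5]] [[0.4892, -0.2341], [0.52, -0.3076], [0.4846, -0.3215], [0.4541, -0.2483]] [ 0.48695849 -0.27785804] [np.float64(0.0797), np.float64(0.038)]
[[-0.00387674 -0.99998777  0.00307063]
 [-0.98978773  0.0033996  -0.14250855]
 [ 0.14249637 -0.00359174 -0.98978881]]
```

View pics/crop1.png

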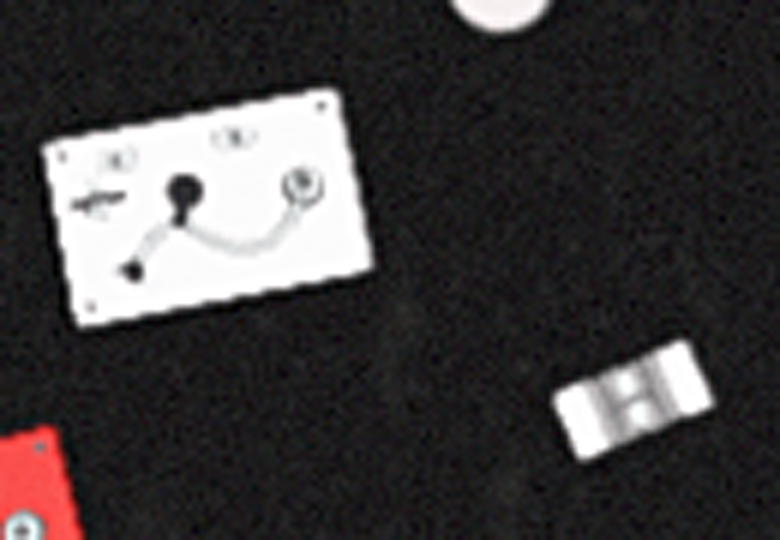

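The holder crop shows the pivot hub at (302,187), the blocks at (115,160) and (235,137), the stop at (98,203), the roller at (184,190) and the post at (130,270). I'll fly over the area for a closer look.

Emit:
play_rows(steps=[0.427, -0.362, -0.08, -1.31, 0.427, -0.362, -0.08, -1.31, 0.427, -0.362, -0.08, -1.31, 0.427, -0.362, -0.08, -1.31, 0.427, -0.362, -0.08, -1.31, 0.427, -0.362, -0.08, -1.31, 0.427, -0.362, -0.08, -1.31, 0.427, -0.362, -0.08, -1.31, 0.427, -0.362, -0.08, -1.31, 0.427, -0.362, -0.08, -1.31], jaw=0)

```text
time: 1.35
tool_pos: [0.5214, -0.095, 0.2904]
tcp_rot: [2.001, 2.422, 0.002]
wrist_force: [-0.4, -0.1, 0.4]
width: 1.0
grip_force: 0.0
```

Run:
```python
from h import *
c=cam("wrist"); cv2.imwrite("pics/w1.png",c["pixels"]); np.save("w1.npy",c,allow_pickle=True)
s=bot.read_state();print(s["tool_pos"],s["q"],s["time"],s["wrist_force"]);print(Ro.from_rotvec(s["tcp_rot"]).as_matrix().round(3))
print(-np.array(c["R"]).T@np.array(c["t"]).ravel())
for q in([.58,-.05,.03],[.487,-.278,0]):print(proj(c,q))
```

```text
[ 0.52066138 -0.09670473  0.28990715] [-2.30687040e-01 -5.37408874e-02  1.80706970e+00  1.20701100e-05
  1.38841988e+00 -4.18976390e-01] 1.4 [ 1.05071071 -0.28322467 -0.06650046]
[[-0.187  0.982 -0.   ]
 [ 0.982  0.187  0.   ]
 [ 0.    -0.    -1.   ]]
[ 0.50627849 -0.02356824  0.4542363 ]
[306.40368756 131.62197599]
[219.77993107 252.1753952 ]
```

View pics/w1.png

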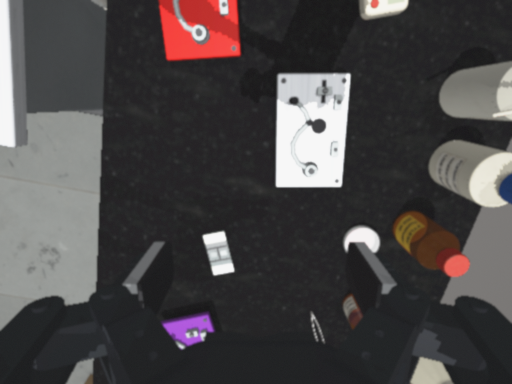

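The wrist picture shows the holder at (313,130), with the post at (294,101), roller at (319,126), pivot at (310,169) and stop at (325,91). The slide is at (218,253).

Run:
```python
from h import *
c=np.load("w1.npy",allow_pickle=True).item(); p=c["pixels"]
def box(u0,v0,u1,v1,z,th):
    m=(p[v0:v1,u0:u1].min(2)>th).astype(np.uint8)
    m=cv2.morphologyEx(m,cv2.MORPH_CLOSE,np.ones((9,9)))
    k=max(cv2.findContours(m,0,1)[0],key=cv2.contourArea)
    b=cv2.boxPoints(cv2.minAreaRect(k))+[u0,v0]+0
    return np.array([ray(c,*q,z)[:2] for q in b]),b
for a in((265,65,360,195,.03,100),(195,225,245,285,.006,110)):
    W,b=box(*a); e=[W[1]-W[0],W[2]-W[1]]; l=max(e,key=np.linalg.norm); l=l*np.sign(l[1])
    print(b.round(1).tolist(),W.mean(0).round(4),[np.linalg.norm(x).round(4) for x in e],np.degrees(np.arctan2(-l[0],l[1])))
for n,u,v,z in(("post",294,101,.065),("pivot",310,169,.046),("roller",319,126,.045),("stop",325,91,.039),("blk1",339,101,.039),("blk2",334,149,.039)):print(n,ray(c,u,v,z)[:2].round(4))
c=np.load("top0.npy",allow_pickle=True).item()
for n,u,v,z in(("post",133,270,.065),("pivot",302,187,.046),("stop",98,203,.039),("blk1",115,160,.039),("blk2",235,137,.039)):print(n,ray(c,u/6+215,v/6+155,z)[:2].round(4))
```

```text
[[274.5, 187.0], [276.5, 71.7], [350.2, 73.0], [348.2, 188.2]] [ 0.5887 -0.0505] [np.float64(0.1604), np.float64(0.0989)] 10.777679130485305
[[201.4, 234.7], [223.9, 228.8], [234.9, 271.3], [212.4, 277.1]] [ 0.485  -0.2775] [np.float64(0.0391), np.float64(0.0812)] 22.426133124310063
post [ 0.5496 -0.0137]
pivot [ 0.5944 -0.0987]
roller [ 0.5924 -0.0385]
stop [0.5903 0.0072]
blk1 [ 0.612  -0.0016]
blk2 [ 0.6223 -0.0656]
post [ 0.5491 -0.0144]
pivot [ 0.5949 -0.1019]
stop [0.5878 0.0052]
blk1 [ 0.6107 -0.0037]
blk2 [ 0.6229 -0.067 ]
```

Emit:
play_rows(steps=[0.077, 0.0675, 0.06, -0.15, 0.077, 0.0675, 0.12, -0.3, 0.077, 0.0675, 0.16, -0.3, 0.077, 0.0675, 0.16, -0.3, 0.077, 0.0675, 0.16, -0.3, 0.077, 0.0675, 0.16, -0.3, 0.077, 0.0675, 0.16, -0.3, 0.077, 0.0675, 0.16, -0.3], jaw=255, grip_force=30)

```text
time: 2.4
tool_pos: [0.5734, -0.0112, 0.1319]
tcp_rot: [1.624, 2.686, 0.002]
wrist_force: [0.2, -0.3, -0.4]
width: -0.001
grip_force: 0.0
```

Run:
```python
from h import *
c=cam("wrist"); cv2.imwrite("pics/w2.png",c["pixels"]); np.save("w2.npy",c,allow_pickle=True)
s=bot.read_state();print(s["tool_pos"],s["time"],s["wrist_force"],s["width"]);print(Ro.from_rotvec(s["tcp_rot"]).as_matrix().round(3))
```

```text
[ 0.5730974  -0.01107881  0.13137218] 2.45 [-0.19054931 -0.00577007  1.22456837] -0.0014450069299119844
[[-0.465  0.885  0.002]
 [ 0.885  0.465 -0.   ]
 [-0.001  0.002 -1.   ]]
```

View pics/w2.png

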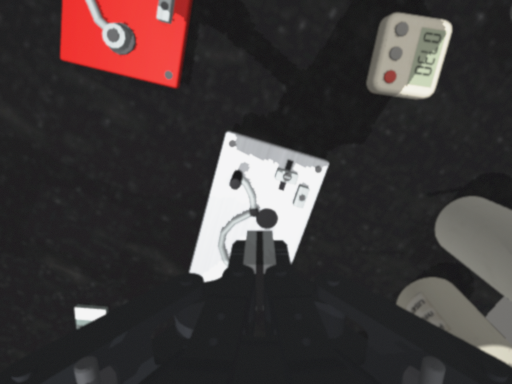

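The post shows at about (236,180), the roller at (266,217) and the stop at (287,175). The closed fingers are at (260,240).

Run:
```python
from h import *
c=np.load("w2.npy",allow_pickle=True).item()
print(proj(c,[.5494,-.014,.065]),proj(c,[.5494,-.014,.047]))
s=np.array([.5935,-.038]);R=Ro.from_euler('z',10.78,degrees=True).as_matrix()[:2,:2]
for n,q,z in(("seat",(0,0),.03),("piv",(-10,-62),.045),("stopc",(4,43),.039),("b1",(23,32),.039)):print(n,proj(c,[*(s+R@np.array(q)/1000),z]))
p=c["pixels"][150:215,210:340]
m=(p.max(2)<60).astype(np.uint8)
n,l,st,ce=cv2.connectedComponentsWithStats(m)
for i in range(1,n):
  if st[i,4]>15 and st[i,4]<600:print(st[i],ce[i]+[210,150])
print(ray(c,287,176,.039)[:2],ray(c,302,196,.039)[:2])
```

```text
[232.68869563 185.28841012] [234.41565769 179.66238108]
seat [265.70006144 217.00781273]
piv [237.30991406 276.79640368]
stopc [284.42473919 179.2902786 ]
b1 [300.37013001 196.29353419]
[  0   0  10  36 191] [212.86910995 162.13089005]
[76 11  6  9 33] [288.54545455 164.87878788]
[22 21 10 11 71] [237.12676056 175.61971831]
[43 59 22  6 72] [263.48611111 212.625     ]
[0.58994775 0.00871685] [ 0.61128713 -0.00132712]
```

Emit:
play_rows(steps=[0, 0, 0.03, 0, 0, 0, 0.062, 0, 0, 0, 0.062, 0, 0, 0, 0.062, 0])

```text
time: 2.95
tool_pos: [0.5732, -0.0108, 0.0691]
tcp_rot: [1.624, 2.688, 0.001]
wrist_force: [1.3, 1.0, 0.6]
width: -0.001
grip_force: 0.0
```

Emit:
play_rows(steps=[0.0015, -0.007, 0, -0.08, 0.0024, -0.0146, 0, -0.16, 0.0027, -0.022, 0, -0.24, 0.0024, -0.0293, 0, -0.32, 0.0015, -0.0366, 0, -0.4, 0.0, -0.044, 0, -0.48, -0.002, -0.051, 0, -0.56, -0.0045, -0.058, 0, -0.64, -0.007, -0.063, 0, -0.7, -0.007, -0.063, 0, -0.7])

```text
time: 4.2
tool_pos: [0.5213, -0.0467, 0.07]
tcp_rot: [0.605, 3.079, 0.0]
wrist_force: [-0.0, 0.2, 0.1]
width: -0.005
grip_force: 0.0
```

Run:
```python
from h import *
c=cam("top"); cv2.imwrite("pics/top2.png",cv2.resize(c["pixels"][140:250,200:350],None,fx=5,fy=5,interpolation=cv2.INTER_CUBIC)); np.save("top2.npy",c,allow_pickle=True)
s=bot.read_state();print(s["tool_pos"],s["time"],s["wrist_force"],s["q"]);print(Ro.from_rotvec(s["tcp_rot"]).as_matrix().round(3))
```

```text
[ 0.52123804 -0.04649218  0.06969315] 4.25 [ 0.35070829 -0.34416846  0.2143852 ] [-1.36621964e-01  1.09380276e-01  2.06397515e+00  1.06391564e-04
  9.65174593e-01 -1.31918151e+00]
[[-0.926  0.379  0.003]
 [ 0.379  0.926 -0.   ]
 [-0.003  0.001 -1.   ]]
```

View pics/top2.png

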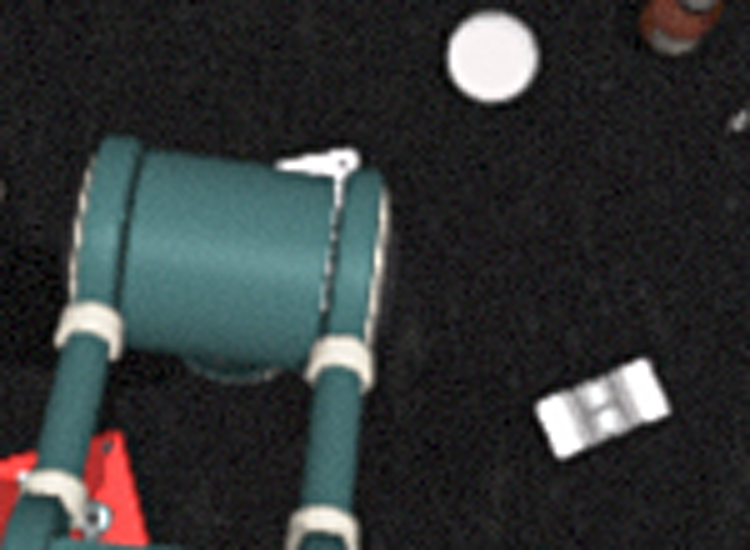

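Emit:
play_rows(steps=[0, 0, -0.06, 0, -0.01, -0.05, -0.08, 0.15, -0.055, -0.227, -0.08, 0.787, -0.055, -0.227, -0.08, 0.787, -0.055, -0.227, -0.08, 0.787, -0.055, -0.227, -0.08, 0.787, -0.055, -0.227, -0.08, 0.787, -0.055, -0.227, -0.08, 0.787], jaw=0)

```text
time: 5.25
tool_pos: [0.4856, -0.2767, 0.1483]
tcp_rot: [1.737, 2.617, 0.0]
wrist_force: [0.3, -0.2, 0.3]
width: 1.004
grip_force: 0.0
```

Run:
```python
from h import *
c=cam("top"); a=cv2.resize(c["pixels"][150:250,205:350],None,fx=5,fy=5,interpolation=cv2.INTER_CUBIC)
w=cam("wrist"); np.save("w3.npy",w,allow_pickle=True); np.save("top3.npy",c,allow_pickle=True)
b=cv2.resize(w["pixels"],(400,300))
a=cv2.resize(a,(400,276)); o=np.zeros((300,800,3),np.uint8); o[:276,:400]=a;o[:,400:]=b
cv2.imwrite("pics/both3.png",o)
s=bot.read_state();print(s["tool_pos"],s["time"],s["wrist_force"],s["width"]);print(Ro.from_rotvec(s["tcp_rot"]).as_matrix().round(3))
print(proj(w,[.486,-.2777,.006]))
```

```text
[ 0.48555998 -0.2764412   0.14817262] 5.35 [ 0.10760797 -0.48977303  0.22853097] 0.9979920219659644
[[-0.388  0.921  0.   ]
 [ 0.921  0.388 -0.   ]
 [-0.     0.    -1.   ]]
[260.26018388 175.11499081]
```

View pics/both3.png

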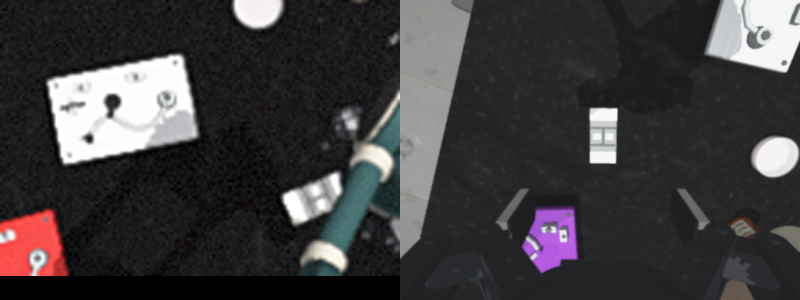

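The arm is still shut, with the post at (90,137) in the left half. The fingers are thin, so my sweep stopped just short of centre. The slide is at (603,135) in the right half. I'll repeat the sweep and go further.

Emit:
play_rows(steps=[0.2106, 0.184, 0.018, -0.085, 0.2106, 0.184, 0.018, -0.085, 0.2106, 0.184, 0.018, -0.085, 0.2106, 0.184, 0.018, -0.085, 0.2106, 0.184, 0.018, -0.085, 0.2106, 0.184, 0.018, -0.085, 0.2106, 0.184, 0.05, -0.085, 0.2106, 0.184, 0.079, -0.085, 0.2106, 0.184, 0.079, -0.085, 0.2106, 0.184, 0.079, -0.085], jaw=255)

```text
time: 6.6
tool_pos: [0.574, -0.0125, 0.07]
tcp_rot: [1.627, 2.686, 0.001]
wrist_force: [-0.5, -0.4, 0.4]
width: -0.002
grip_force: 0.0
```

Emit:
play_rows(steps=[0.0015, -0.007, 0, -0.08, 0.0024, -0.0146, 0, -0.16, 0.0027, -0.022, 0, -0.24, 0.0024, -0.0293, 0, -0.32, 0.0015, -0.0366, 0, -0.4, 0.0, -0.044, 0, -0.48, -0.002, -0.051, 0, -0.56, -0.002, -0.051, 0, -0.56])

```text
time: 7.6
tool_pos: [0.5303, -0.0379, 0.0709]
tcp_rot: [0.822, 3.029, 0.001]
wrist_force: [-0.9, 0.5, 0.1]
width: 0.001
grip_force: 0.0
```

Emit:
play_rows(steps=[0.0015, -0.007, 0, -0.08, 0.0024, -0.0146, 0, -0.16, 0.0027, -0.022, 0, -0.24, 0.0024, -0.0293, 0, -0.32, 0.0015, -0.0366, 0, -0.4, 0.0, -0.044, 0, -0.48, 0.0, -0.044, 0, -0.48])

```text
time: 8.48
tool_pos: [0.5079, -0.0757, 0.07]
tcp_rot: [0.081, 3.139, -0.001]
wrist_force: [0.0, 0.3, 0.3]
width: -0.003
grip_force: 0.0
```

Run:
```python
from h import *
c=cam("wrist"); np.save("w4.npy",c,allow_pickle=True)
s=bot.read_state();print(s["tool_pos"],s["time"],s["wrist_force"]);R=Ro.from_rotvec(s["tcp_rot"]).as_matrix();print(R.round(3))
cv2.imwrite("pics/w4.png",c["pixels"])
```

```text
[ 0.50787303 -0.07546083  0.06987631] 8.525 [0.1988372  0.42072267 0.46821472]
[[-0.999  0.052  0.002]
 [ 0.052  0.999 -0.   ]
 [-0.002 -0.    -1.   ]]
```

View pics/w4.png

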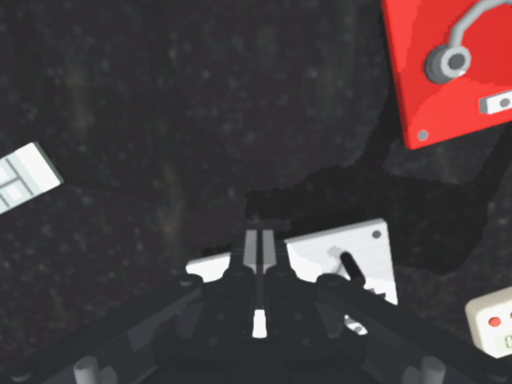

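The post (340–360, 255–290) is still at the shut position, so the fingers went past it. I'll triangulate the top of the post.

Run:
```python
from h import *
w2=np.load("w2.npy",allow_pickle=True).item();w4=np.load("w4.npy",allow_pickle=True).item()
for z in(.03,.045,.065):print(z,proj(w4,[.5494,-.014,z]),proj(w2,[.5494,-.014,z]))
for nm,c,b in(("w4",w4,(325,245,375,300)),("w2",w2,(222,160,252,205))):
    u0,v0,u1,v1=b;g=c["pixels"][v0:v1,u0:u1].max(2)
    m=(g<70).astype(np.uint8);n,l,st,ce=cv2.connectedComponentsWithStats(m)
    for i in range(1,n):
        if st[i,4]>20:print(nm,st[i]+[u0,v0,0,0,0],ce[i]+[u0,v0])
    for v in range(0,g.shape[0],3):print(v+v0,"".join("#" if x<70 else "+" if x<130 else "." for x in g[v]))
    print(nm,-np.array(c["R"]).T@np.array(c["t"]).ravel())
for z in(.045,.05,.055,.06,.065,.07):
    print(z,ray(w4,346,257,z)[:2].round(4),ray(w2,237,174,z)[:2].round(4))
```

```text
0.03 [342.68554846 254.61725821] [235.84652069 175.00097191]
0.045 [348.28836871 264.9220293 ] [234.59333947 179.08353639]
0.065 [357.04704292 281.03108307] [232.68869563 185.28841012]
w4 [ 325  253   50   47 1289] [346.69045772 283.31419705]
245 ..................................................
248 ..................................................
251 ..................................................
254 ................+########+........................
257 ...............+###########+......................
260 ................+############+....................
263 ................++############+...................
266 ..................++############+.................
269 ....................+#############+...............
272 ......................+#############+.............
275 #############+++........+#############+...........
278 ###################++.....#############+..........
281 ########################################+.........
284 #######################################...........
287 ######################################+...........
290 ############################
[... 393 characters left out ...]
............................
172 ............+######+..........
175 ...........#########+.........
178 ..........##########+.........
181 ........+++++++###+...........
184 ........+++++++##++...........
187 ..........+++++++.............
190 ..............................
193 ..............................
196 ..............................
199 ..............................
202 ..............................
w2 [0.53766475 0.05336432 0.29549979]
0.045 [ 0.5429 -0.0159] [ 0.5492 -0.0089]
0.05 [ 0.54   -0.0174] [ 0.549  -0.0077]
0.055 [ 0.5371 -0.0189] [ 0.5488 -0.0064]
0.06 [ 0.5341 -0.0204] [ 0.5485 -0.0052]
0.065 [ 0.5312 -0.0219] [ 0.5483 -0.004 ]
0.07 [ 0.5283 -0.0234] [ 0.5481 -0.0027]
```

Position confirmed: the post is at about (0.550, −0.014). The thin fingertips slid off its outer side, so this time I'll grip the post and swing it.

Emit:
play_rows(steps=[0, 0, -0.06, 0, -0.0385, 0.064, -0.06, 0.18, -0.0385, 0.064, -0.06, 0.36, -0.0385, 0.064, -0.06, 0.54, -0.0385, 0.064, -0.06, 0.72, -0.0385, 0.064, -0.06, 0.9, -0.0385, 0.064, -0.06, 1.037, -0.0385, 0.064, -0.06, 1.037, -0.0385, 0.064, -0.06, 1.037], jaw=165, grip_force=20)

```text
time: 9.65
tool_pos: [0.5488, -0.013, 0.1292]
tcp_rot: [1.621, 2.691, 0.0]
wrist_force: [0.3, -0.3, 0.6]
width: 0.349
grip_force: 0.0
```

Run:
```python
from h import *
s=bot.read_state();print(s["tool_pos"],s["time"],s["wrist_force"],s["width"]);R=Ro.from_rotvec(s["tcp_rot"]).as_matrix();print(R.round(3))
c=cam("wrist"); cv2.imwrite("pics/w5.png",c["pixels"])
print((R.T@(np.array([.5497,-.0138,.067])-s["tool_pos"])).round(4))
```

```text
[ 0.54879579 -0.01303747  0.12920462] 9.65 [ 0.29826132 -0.30855166  0.56342459] 0.3489224531729247
[[-0.468  0.884  0.   ]
 [ 0.884  0.468  0.   ]
 [-0.     0.    -1.   ]]
[-0.0011  0.0004  0.0622]
```

View pics/w5.png

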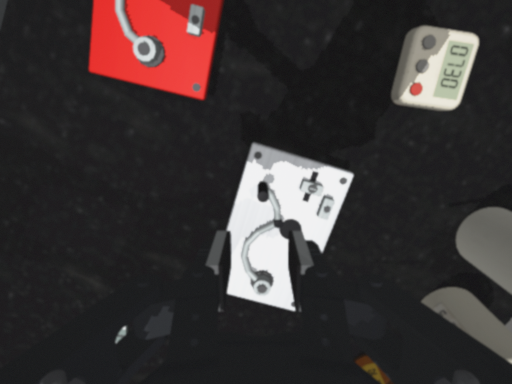

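The post (263,190) lines up with the middle of the open fingers (column 260). I'll project the tool axis as a check.

Run:
```python
from h import *
c=cam("wrist");s=bot.read_state();x,y,_=s["tool_pos"]
for z in(.112,.065,.05,.031):print(z,proj(c,[x,y,z]))
p=c["pixels"][175:210,245:285].max(2)
for v in range(0,35,2):print(v+175,"".join("#" if q<70 else "+" if q<130 else "." for q in p[v]))
```

```text
0.112 [260.96931636 218.5882526 ]
0.065 [260.62574446 196.67146359]
0.05 [260.54173685 191.31253562]
0.031 [260.44806125 185.33687681]
175 ........................................
177 ........................................
179 ........................................
181 .................+++....................
183 ..............+######++.................
185 .............+########+.................
187 .............+#########+................
189 .............+#########+................
191 .............+#########+................
193 .............+#########+................
195 .............+#########+................
197 .............+#########+................
199 ..............+######++.................
201 .................+++....................
203 ........................................
205 ........................................
207 ........................................
209 ........................................
```

Emit:
play_rows(steps=[0, 0.0025, 0.03, 0, 0, 0.0025, 0.062, 0, 0, 0.0025, 0.062, 0, 0, 0.0025, 0.062, 0])

```text
time: 10.25
tool_pos: [0.5514, -0.0121, 0.0679]
tcp_rot: [1.622, 2.689, 0.001]
wrist_force: [1.3, 0.3, 1.3]
width: 0.352
grip_force: 0.0
```

Emit:
play_rows(steps=[0, 0, 0, 0, 0, 0, 0, 0, 0, 0, 0, 0, 0, 0, 0, 0, 0, 0, 0, 0, 0, 0, 0, 0], jaw=255, grip_force=25)

```text
time: 11.0
tool_pos: [0.5507, -0.0121, 0.067]
tcp_rot: [-1.623, -2.69, 0.0]
wrist_force: [0.8, -0.5, -0.4]
width: -0.001
grip_force: 0.0
```

Run:
```python
from h import *
c=cam("wrist");s=bot.read_state();T=np.array(s["tool_pos"]);R=Ro.from_rotvec(s["tcp_rot"]).as_matrix()
for dx in(-.011,0,.011):
  print(dx,[(d,proj(c,T+R@np.array([dx,0,d/1000])).round(0).tolist()) for d in(17,10,5,0,-5,-10,-15)])
cv2.imwrite("pics/w6.png",cv2.resize(c["pixels"][130:300,180:340],None,fx=3.5,fy=3.5))
```

```text
-0.011 [(17, [261.0, 234.0]), (10, [261.0, 239.0]), (5, [261.0, 242.0]), (0, [261.0, 246.0]), (-5, [261.0, 250.0]), (-10, [261.0, 254.0]), (-15, [261.0, 258.0])]
0 [(17, [261.0, 219.0]), (10, [261.0, 223.0]), (5, [261.0, 226.0]), (0, [261.0, 229.0]), (-5, [261.0, 233.0]), (-10, [261.0, 237.0]), (-15, [261.0, 240.0])]
0.011 [(17, [261.0, 203.0]), (10, [261.0, 206.0]), (5, [261.0, 209.0]), (0, [261.0, 212.0]), (-5, [261.0, 215.0]), (-10, [261.0, 219.0]), (-15, [261.0, 222.0])]
```

View pics/w6.png

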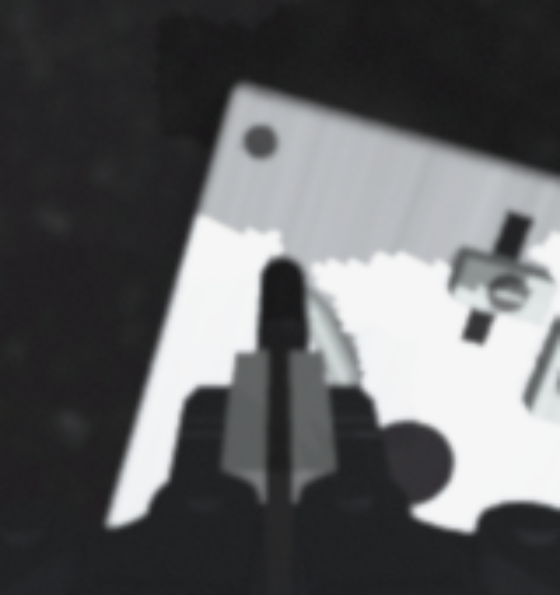

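The fingertips end near row 230 and cover the post's top, so they may sit higher than I assumed. That is picture ten, so from here I work from numbers only. I'll touch the bare bench to calibrate fingertip height.

Emit:
play_rows(steps=[0, 0, -0.055, 0, -0.03, -0.04, -0.055, 0, -0.08, -0.1, -0.055, 0, -0.08, -0.1, -0.055, 0, -0.08, -0.1, 0, 0, -0.08, -0.1, 0.035, 0, -0.08, -0.1, 0.035, 0, -0.08, -0.1, 0.035, 0])

```text
time: 12.05
tool_pos: [0.5008, -0.1294, 0.0331]
tcp_rot: [1.622, 2.689, 0.001]
wrist_force: [0.5, -0.9, 0.1]
width: 0.004
grip_force: 0.0
```

Emit:
play_rows(steps=[0, 0, 0.004, 0, 0, 0, 0.008, 0, 0, 0, 0.01, 0, 0, 0, 0.01, 0])

```text
time: 12.55
tool_pos: [0.4995, -0.1294, 0.0219]
tcp_rot: [-1.623, -2.69, 0.0]
wrist_force: [0.6, -1.3, -0.1]
width: -0.004
grip_force: 0.0
```

Emit:
play_rows(steps=[0, 0, 0.002, 0, 0, 0, 0.004, 0, 0, 0, 0.004, 0])

```text
time: 12.92
tool_pos: [0.4994, -0.1294, 0.0177]
tcp_rot: [-1.623, -2.689, 0.0]
wrist_force: [-0.3, 0.6, -0.5]
width: 0.003
grip_force: 0.0
```

Emit:
play_rows(steps=[0, 0, 0.002, 0, 0, 0, 0.002, 0, 0, 0, 0.002, 0])

```text
time: 13.3
tool_pos: [0.4996, -0.1295, 0.016]
tcp_rot: [-1.623, -2.69, -0.0]
wrist_force: [0.5, -1.1, -0.4]
width: 0.002
grip_force: 0.0
```

Emit:
play_rows(steps=[0, 0, 0.002, 0, 0, 0, 0.003, 0, 0, 0, 0.003, 0])

```text
time: 13.68
tool_pos: [0.4995, -0.1294, 0.0128]
tcp_rot: [-1.623, -2.69, 0.0]
wrist_force: [0.4, -0.0, -0.5]
width: -0.001
grip_force: 0.0
```

Emit:
play_rows(steps=[0, 0, 0.002, 0, 0, 0, 0.003, 0, 0, 0, 0.003, 0])

```text
time: 14.05
tool_pos: [0.4995, -0.1294, 0.0098]
tcp_rot: [-1.623, -2.69, 0.0]
wrist_force: [-0.5, -0.7, 0.1]
width: -0.002
grip_force: 0.0
```

Emit:
play_rows(steps=[0, 0, 0.002, 0, 0, 0, 0.004, 0, 0, 0, 0.004, 0])

```text
time: 14.42
tool_pos: [0.4994, -0.1294, 0.0057]
tcp_rot: [-1.623, -2.689, 0.0]
wrist_force: [0.3, -0.5, 0.4]
width: -0.002
grip_force: 0.0
```

Emit:
play_rows(steps=[0, 0, 0.002, 0, 0, 0, 0.003, 0, 0, 0, 0.003, 0])

```text
time: 14.8
tool_pos: [0.4995, -0.1294, 0.0029]
tcp_rot: [-1.623, -2.69, 0.0]
wrist_force: [-0.1, -0.4, -0.3]
width: 0.001
grip_force: 0.0
```

Emit:
play_rows(steps=[0, 0, 0.002, 0, 0, 0, 0.004, 0, 0, 0, 0.004, 0])

```text
time: 15.18
tool_pos: [0.4994, -0.1294, -0.0013]
tcp_rot: [-1.623, -2.689, 0.0]
wrist_force: [0.2, -0.4, -0.7]
width: -0.004
grip_force: 0.0
```

Emit:
play_rows(steps=[0, 0, 0.002, 0, 0, 0, 0.004, 0, 0, 0, 0.004, 0])

```text
time: 15.55
tool_pos: [0.4994, -0.1294, -0.0053]
tcp_rot: [-1.623, -2.689, 0.0]
wrist_force: [-1.2, -0.8, -0.8]
width: -0.001
grip_force: 0.0
```

Emit:
play_rows(steps=[0, 0, 0.001, 0, 0, 0, 0.002, 0, 0, 0, 0.002, 0])

```text
time: 15.92
tool_pos: [0.4995, -0.1294, -0.0071]
tcp_rot: [-1.623, -2.69, 0.0]
wrist_force: [0.0, 0.3, -0.1]
width: 0.003
grip_force: 0.0
```

Emit:
play_rows(steps=[0, 0, 0.001, 0, 0, 0, 0.002, 0, 0, 0, 0.002, 0])

```text
time: 16.3
tool_pos: [0.4995, -0.1294, -0.0091]
tcp_rot: [-1.623, -2.69, 0.0]
wrist_force: [-0.5, -0.6, -0.6]
width: -0.003
grip_force: 0.0
```

Run:
```python
from h import *
from scipy.spatial.transform import Rotation as Ro
c=cam("wrist");s=bot.read_state();T=np.array(s["tool_pos"]);R=Ro.from_rotvec(s["tcp_rot"]).as_matrix()
C=-np.array(c["R"]).T@np.array(c["t"]).ravel()
print(T,s["wrist_force"],s["joint_torque"],"cam in tool",R.T@(C-T))
p=c["pixels"].max(2)
# finger end: grey columns
for v in range(205,275,3):print(v,p[v,238:285:3])
```

```text
[ 0.49954571 -0.12944026 -0.00908293] [-0.53403327 -0.41355862 -0.1247993 ] [-9.00330833e-04 -3.95549083e+01 -2.77114230e+01 -7.81158178e-05
  7.90171835e-04  7.54584768e-07] cam in tool [ 0.07354738 -0.00124832 -0.16372165]
205 [26 27 23 23 24 24 24 22 26 23 26 22 21 23 23 24]
208 [25 26 25 23 22 23 23 23 23 24 24 25 22 23 24 24]
211 [25 23 22 22 25 24 22 24 23 22 23 23 23 24 21 22]
214 [22 23 24 23 24 26 23 25 24 25 25 23 23 24 22 22]
217 [24 24 26 23 23 24 23 24 23 25 25 26 26 26 25 23]
220 [25 21 23 25 25 23 24 23 24 27 26 27 25 24 25 24]
223 [23 21 25 20 22 25 21 24 22 22 26 26 26 24 26 25]
226 [24 22 20 22 23 21 22 19 20 22 25 24 25 25 25 25]
229 [22 23 23 38 41 40 32 21 28 40 41 42 25 25 26 24]
232 [22 24 24 80 86 86 63 26 53 86 86 84 28 27 24 25]
235 [23 27 25 82 86 87 63 25 53 87 87 85 30 23 23 23]
238 [28 29 29 83 86 86 64 28 52 87 87 85 36 24 23 22]
241 [32 31 37 80 84 86 55 26 46 86 87 86 46 32 30 31]
244 [31 28 42 81 81 82 55 27 47 85 86 87 54 32 31 30]
247 [29 30 51 82 81 81 55 28 46 86 86 86 60 30 32 30]
250 [33 34 58 82 82 82 50 27 43 86 86 86 71 36 36 35]
253 [36 36 63 81 81 81 47 26 39 86 86 85 72 36 40 39]
256 [31 31 68 82 82 81 46 27 41 86 85 86 72 30 32 32]
259 [29 30 73 81 82 81 46 25 41 85 85 83 78 31 30 30]
262 [30 31 77 82 82 81 43 25 34 85 86 81 79 32 31 31]
265 [ 30  31  45  75  97 103  53  33  45 103 106  79  50  31  31  31]
268 [30 30 30 30 39 93 56 35 47 98 44 31 31 32 33 31]
271 [30 30 29 29 31 55 55 35 46 69 30 29 31 31 31 32]
274 [36 35 30 28 31 32 38 34 36 35 29 29 32 35 37 37]
```

Emit:
play_rows(steps=[0, 0, 0.002, 0, 0, 0, 0.004, 0, 0, 0, 0.004, 0])

```text
time: 16.73
tool_pos: [0.4993, -0.1294, -0.0133]
tcp_rot: [-1.623, -2.689, 0.0]
wrist_force: [0.1, 0.3, -0.0]
width: 0.002
grip_force: 0.0
```

Emit:
play_rows(steps=[0, 0, 0.001, 0, 0, 0, 0.003, 0, 0, 0, 0.003, 0])

```text
time: 17.1
tool_pos: [0.4994, -0.1294, -0.0162]
tcp_rot: [-1.623, -2.69, 0.0]
wrist_force: [0.8, 0.3, -0.5]
width: 0.0
grip_force: 0.0
```

Emit:
play_rows(steps=[0, 0, 0.001, 0, 0, 0, 0.002, 0, 0, 0, 0.002, 0])

```text
time: 17.48
tool_pos: [0.4995, -0.1294, -0.0181]
tcp_rot: [-1.623, -2.69, 0.0]
wrist_force: [-0.6, -0.2, -0.3]
width: -0.003
grip_force: 0.0
```

Emit:
play_rows(steps=[0, 0, 0.001, 0, 0, 0, 0.002, 0, 0, 0, 0.002, 0])

```text
time: 17.85
tool_pos: [0.4995, -0.1295, -0.0201]
tcp_rot: [-1.623, -2.69, 0.0]
wrist_force: [-0.1, 0.6, -0.1]
width: -0.0
grip_force: 0.0
```

Emit:
play_rows(steps=[0, 0, 0.001, 0, 0, 0, 0.002, 0, 0, 0, 0.002, 0])

```text
time: 18.23
tool_pos: [0.4998, -0.1295, -0.0212]
tcp_rot: [-1.623, -2.69, 0.0]
wrist_force: [-3.0, 0.8, 6.4]
width: 0.002
grip_force: 3.3
```

Emit:
play_rows(steps=[0, 0, 0.001, 0, 0, 0, 0.002, 0, 0, 0, 0.002, 0])

```text
time: 18.6
tool_pos: [0.4998, -0.1295, -0.0213]
tcp_rot: [-1.622, -2.689, 0.0]
wrist_force: [-8.5, 3.0, 22.9]
width: 0.004
grip_force: 11.4
```

The bench contact came at a reported TCP z of −0.021, so the tips sit 21 mm behind the reported TCP (38 mm off the quoted geometry). With z corrected, I'll go back to the post.

Emit:
play_rows(steps=[0, 0, -0.05, 0, 0, 0, -0.11, 0, 0.03, 0.04, -0.134, 0, 0.08, 0.1, -0.134, 0, 0.08, 0.1, -0.134, 0, 0.08, 0.1, -0.134, 0, 0.08, 0.1, -0.09, 0, 0.08, 0.1, -0.055, 0, 0.08, 0.1, -0.055, 0, 0.08, 0.1, -0.055, 0], jaw=165)

```text
time: 19.85
tool_pos: [0.551, -0.0131, 0.0317]
tcp_rot: [1.624, 2.689, -0.0]
wrist_force: [-0.1, -0.9, -0.0]
width: 0.356
grip_force: 0.0
```

Emit:
play_rows(steps=[0, 0, 0, 0, 0, 0, 0, 0, 0, 0, 0, 0, 0, 0, 0, 0, 0, 0, 0, 0], jaw=255, grip_force=25)

```text
time: 20.48
tool_pos: [0.5521, -0.0128, 0.0328]
tcp_rot: [1.621, 2.688, 0.0]
wrist_force: [-2.4, -3.2, 7.0]
width: 0.096
grip_force: 24.7
```

Emit:
play_rows(steps=[-0.0003, -0.0079, 0, -0.08, -0.0013, -0.0158, 0, -0.16, -0.0028, -0.0235, 0, -0.24, -0.005, -0.0311, 0, -0.32, -0.0078, -0.0386, 0, -0.4, -0.0112, -0.0457, 0, -0.48, -0.0151, -0.0526, 0, -0.56, -0.0196, -0.0591, 0, -0.64, -0.0246, -0.0653, 0, -0.72, -0.03, -0.071, 0, -0.8])

```text
time: 21.72
tool_pos: [0.5028, -0.072, 0.0328]
tcp_rot: [0.442, 3.108, -0.0]
wrist_force: [-3.9, -0.6, 8.9]
width: 0.096
grip_force: 25.1
```

Emit:
play_rows(steps=[0, 0, 0, 0, 0, 0, 0, 0, 0, 0, 0, 0])

```text
time: 22.1
tool_pos: [0.5027, -0.0727, 0.0328]
tcp_rot: [0.446, 3.108, -0.002]
wrist_force: [-4.6, -3.2, 8.4]
width: 0.094
grip_force: 25.1
```

Emit:
play_rows(steps=[0, 0, 0, 0, 0, 0, 0, 0, 0, 0, -0.05, 0, -0.01, -0.05, -0.08, 0.15, -0.042, -0.201, -0.08, 0.888, -0.042, -0.201, -0.08, 0.888, -0.042, -0.201, -0.08, 0.888, -0.042, -0.201, -0.08, 0.888, -0.042, -0.201, -0.08, 0.888, -0.042, -0.201, -0.08, 0.888], jaw=120)

```text
time: 23.35
tool_pos: [0.4856, -0.2758, 0.1107]
tcp_rot: [-1.735, -2.618, -0.0]
wrist_force: [-0.7, -0.0, 0.7]
width: 0.531
grip_force: 0.0
```

```bash
cat > ms.py <<'E'
from h import *
def slide(c,g,th=110,h=.045,z=.006):
    "guess g world; mask bright pixels about it"
    u,v=proj(c,g).round().astype(int); r=int(np.linalg.norm(proj(c,np.add(g,[h,0,0]))-proj(c,g)))+3
    u0,v0=max(u-r,0),max(v-r,0)
    m=(c["pixels"][v0:v+r,u0:u+r].min(2)>th).astype(np.uint8)
    m=cv2.morphologyEx(m,cv2.MORPH_CLOSE,np.ones((9,9)))
    k=max(cv2.findContours(m,0,1)[0],key=cv2.contourArea)
    W=np.array([ray(c,*(q+[u0,v0]),z)[:2] for q in k[:,0]])
    b=cv2.minAreaRect((W*1e4).astype(np.float32)); P=cv2.boxPoints(b)/1e4
    e=max([P[1]-P[0],P[2]-P[1]],key=np.linalg.norm); e=e*np.sign(e[1])
    return np.array(b[0])/1e4,np.array(b[1])/1e4,np.degrees(np.arctan2(-e[0],e[1]))
E
python3 - <<'E'
from ms import *
s=bot.read_state();T=np.array(s["tool_pos"]);R=Ro.from_rotvec(s["tcp_rot"]).as_matrix()
print(T,s["time"],s["width"],R[:2,1],np.degrees(np.arctan2(R[1,1],R[0,1])))
w=cam("wrist"); np.save("w7.npy",w,allow_pickle=True)
for c in(w,np.load("w3.npy",allow_pickle=True).item()):
    for th in(90,110):print(slide(c,[.486,-.2775,.006],th))
t=cam("top")
S=np.array([.5935,-.038]);RR=Ro.from_euler('z',10.78,degrees=True).as_matrix()[:2,:2]
for n,q in(("shut",(-39,32)),("open",(-101,-21))):
    u,v=proj(t,[*(S+RR@np.array(q)/1000),.06]).round().astype(int); print(n,u,v,t["pixels"][v-4:v+5,u-4:u+5].max(2).tolist())
E
```

```text
[ 0.4855701  -0.27577326  0.11068879] 23.35 0.5312733218859997 [0.92089985 0.38979925] 22.94200851941324
(array([ 0.48510645, -0.27728413]), array([0.03793286, 0.07832623]), np.float32(22.77498))
(array([ 0.48508364, -0.27729907]), array([0.0378229 , 0.07826642]), np.float32(22.731411))
(array([ 0.48533594, -0.27756243]), array([0.03779796, 0.07822573]), np.float32(21.896303))
(array([ 0.48513237, -0.27740508]), array([0.0375374 , 0.07778188]), np.float32(21.896315))
shut 237 200 [[253, 252, 253, 252, 252, 252, 252, 252, 253], [252, 252, 252, 252, 253, 252, 253, 252, 252], [252, 252, 252, 253, 252, 252, 253, 252, 253], [252, 252, 252, 252, 252, 253, 252, 252, 253], [252, 252, 253, 252, 252, 252, 253, 252, 252], [252, 252, 252, 252, 252, 253, 253, 252, 252], [252, 253, 252, 252, 252, 252, 253, 252, 252], [252, 252, 252, 252, 252, 252, 253, 252, 253], [253, 252, 253, 252, 253, 253, 254, 253, 255]]
open 258 217 [[48, 155, 160, 92, 31, 11, 19, 17, 25], [17, 76, 137, 91, 40, 22, 22, 17, 22], [13, 24, 80, 64, 35, 26, 21, 11, 25], [22, 19, 45, 35, 38, 32, 24, 29, 33], [8, 13, 17, 26, 31, 25, 28, 25, 19], [16, 22, 30, 18, 23, 25, 29, 24, 16], [20, 28, 26, 19, 21, 28, 26, 31, 30], [17, 27, 36, 30, 27, 27, 25, 29, 29], [20, 33, 33, 25, 31, 33, 23, 40, 24]]
```

Emit:
play_rows(steps=[-0.001, -0.001, 0.05, 0, -0.001, -0.001, 0.1, 0, -0.001, -0.001, 0.125, 0, -0.001, -0.001, 0.129, 0, -0.001, -0.001, 0.132, 0, -0.001, -0.001, 0.132, 0])

```text
time: 24.2
tool_pos: [0.4864, -0.2784, -0.0196]
tcp_rot: [1.738, 2.614, 0.0]
wrist_force: [-0.8, -1.1, 0.5]
width: 0.531
grip_force: 0.0
```

Emit:
play_rows(steps=[0, 0, 0, 0, 0, 0, 0, 0, 0, 0, 0, 0, 0, 0, 0, 0, 0, 0, 0, 0], jaw=255, grip_force=30)

```text
time: 24.82
tool_pos: [0.4863, -0.2785, -0.0193]
tcp_rot: [1.738, 2.614, 0.0]
wrist_force: [-0.2, 0.7, 6.8]
width: 0.399
grip_force: 30.0
```

Emit:
play_rows(steps=[0, 0, -0.03, 0, 0, 0, -0.075, 0, 0.03, 0.03, -0.075, 0.05, 0.06, 0.064, -0.075, 0.1, 0.1, 0.105, -0.075, 0.15, 0.14, 0.147, -0.075, 0.209, 0.1747, 0.1846, -0.075, 0.209, 0.1747, 0.1846, -0.075, 0.209, 0.1747, 0.1846, -0.075, 0.209, 0.1747, 0.1846, -0.075, 0.209])

```text
time: 26.08
tool_pos: [0.5871, -0.0463, 0.0538]
tcp_rot: [-2.005, -2.419, 0.001]
wrist_force: [0.1, -0.4, -0.5]
width: 0.405
grip_force: 30.1
```

Run:
```python
from ms import *
s=bot.read_state();T=np.array(s["tool_pos"]);R=Ro.from_rotvec(s["tcp_rot"]).as_matrix()
print(T,s["time"],s["width"],s["wrist_force"],np.degrees(np.arctan2(R[1,1],R[0,1])))
w=cam("wrist");np.save("w8.npy",w,allow_pickle=True)
S=np.array([.5935,-.038]);H=Ro.from_euler('z',10.78,degrees=True).as_matrix()[:2,:2]
print("tcp holder",(H.T@(T[:2]-S)*1e3).round(1))
# profile along stop/ slide column: print coarse gray map of the holder part
g=w["pixels"].max(2)
for n,q,z in(("stop face",(4,38),.039),("stop back",(4,48),.039),("b1 lo",(18,22),.039),("b1 hi",(18,42),.039),("slide end",(4,-7+1.6+38),.081)):print(n,proj(w,[*(S+H@np.array(q)/1000),z]).round(0))
for v in range(120,250,4):print(v,"".join("%4d"%x for x in g[v,225:325:4]))
```

```text
[ 0.58710239 -0.04634489  0.05384542] 26.075 0.40453892984200046 [ 0.09761558 -0.37723141 -0.53282469] 10.695730287036707
tcp holder [-7.8 -7. ]
stop face [281. 150.]
stop back [281. 134.]
b1 lo [303. 176.]
b1 hi [304. 144.]
slide end [286. 176.]
120  243 243 243 243 235 176 177 180 181 181 184 187 182 109  40  64 182 181 182 183 183 185 185 182 182
124  243 243 243 243 219 175 177 181 182 181 184 187 182  93  39  68 180 181 181 182 182 185 184 182 184
128  243 243 243 220 179 175 177 181 182 181 177 151 149  97  77  86 149 149 160 182 181 185 184 182 184
132  243 243 243 199 179 175 177 181 181 181 144 143 146 133  73  80 145 149 145 183 182 184 183 183 184
136  243 243 242 180 179 175 178 181 181 181 138 143 142  87  97  98 114 145 144 183 182 186 183 183 184
140  243 232 179 179 180 176 177 181 182 180 132 141 142  91  70  71 125 145 141 183 183 185 183 184 184
144  205 182 179 179 180 177 178 181 181 181 161 137 136 130 103 116 137 139 141 183 122 119 117 120 172
148  190 179 179 179 180 177 177 180 181 181 182 177 165  85  35  86 168 182 182 179 101 143 140 142 149
152  180 179 
[... 1911 characters left out ...]
76  76  76  76  76  75  76  83  83  83 177 243 243 243 243 243 243 243
228  233 210 211 208 198 175 175 177 105  83 172 170 170 171 169 170 170 215 238 239 242 243 243 243 243
232  133 240 241 240 230 219 218 220 126  94 220 219 218 219 218 219 218 141  90 105 113 221 240 243 243
236   99 240 241 240 223 218 219 219 124  94 220 219 218 219 218 219 218 115  47  92  93 114 122 243 243
240   96 240 219 147 152 152 152 204 115  94 214 158 164 165 163 184 219 104  31  93  93  86  68 205 241
244   82 240 221 111 112 111 114 200 114  94 213 136 136 127 121 166 219  97  27  85  92  92  36  34 137
248   73 240 221 110 117 110 178 229 127 105 217 111 113 111 110 189 231  97  27  59  93  93  57  34  36
```

Emit:
play_rows(steps=[0, 0, 0.02, 0, 0, 0, 0.036, 0, 0, 0, 0.04, 0, 0, 0, 0.04, 0, 0, 0, 0.04, 0])

```text
time: 26.75
tool_pos: [0.5882, -0.0452, 0.0143]
tcp_rot: [2.003, 2.42, 0.001]
wrist_force: [0.3, 1.1, -0.7]
width: 0.403
grip_force: 30.1
```

Emit:
play_rows(steps=[0, 0, 0.001, 0, 0, 0, 0.0015, 0, 0, 0, 0.0015, 0])

```text
time: 27.12
tool_pos: [0.5879, -0.0452, 0.0127]
tcp_rot: [2.003, 2.42, 0.0]
wrist_force: [-0.1, 0.7, -0.1]
width: 0.403
grip_force: 30.1
```

Emit:
play_rows(steps=[0, 0, 0.0005, 0, 0, 0, 0.001, 0, 0, 0, 0.001, 0])

```text
time: 27.5
tool_pos: [0.5876, -0.0452, 0.0114]
tcp_rot: [-2.003, -2.42, 0.0]
wrist_force: [-0.1, -0.4, -1.0]
width: 0.403
grip_force: 30.1
```

Emit:
play_rows(steps=[0, 0.001, 0, 0, 0, 0.003, 0, 0, 0, 0.0045, 0, 0, 0, 0.0045, 0, 0])

```text
time: 28.0
tool_pos: [0.5924, -0.0444, 0.0115]
tcp_rot: [2.003, 2.42, 0.0]
wrist_force: [0.2, 0.6, 0.1]
width: 0.404
grip_force: 30.1
```

Emit:
play_rows(steps=[0, 0.0005, 0, 0, 0, 0.001, 0, 0, 0, 0.001, 0, 0])

```text
time: 28.38
tool_pos: [0.5932, -0.0442, 0.0115]
tcp_rot: [-2.003, -2.42, -0.0]
wrist_force: [0.1, 0.4, -0.1]
width: 0.402
grip_force: 30.1
```

Emit:
play_rows(steps=[0, 0.0005, 0, 0, 0, 0.001, 0, 0, 0, 0.001, 0, 0])

```text
time: 28.75
tool_pos: [0.5942, -0.044, 0.0115]
tcp_rot: [2.003, 2.42, 0.0]
wrist_force: [-0.7, 0.5, 0.6]
width: 0.407
grip_force: 30.1
```

Emit:
play_rows(steps=[0, 0.0005, 0, 0, 0, 0.001, 0, 0, 0, 0.001, 0, 0])

```text
time: 29.12
tool_pos: [0.5952, -0.0438, 0.0115]
tcp_rot: [-2.003, -2.42, -0.0]
wrist_force: [0.5, 0.4, -0.2]
width: 0.405
grip_force: 30.1
```

Emit:
play_rows(steps=[0, 0.0005, 0, 0, 0, 0.0005, 0, 0, 0, 0.0005, 0, 0])

```text
time: 29.5
tool_pos: [0.5956, -0.0438, 0.0115]
tcp_rot: [-2.003, -2.42, 0.0]
wrist_force: [1.2, -0.4, -1.0]
width: 0.404
grip_force: 30.1
```

Emit:
play_rows(steps=[0, 0.0005, 0, 0, 0, 0.0007, 0, 0, 0, 0.0007, 0, 0])

```text
time: 29.88
tool_pos: [0.5963, -0.0436, 0.0115]
tcp_rot: [-2.003, -2.42, 0.0]
wrist_force: [-0.4, 0.1, -0.7]
width: 0.404
grip_force: 30.1
```

Emit:
play_rows(steps=[0, 0.0005, 0, 0, 0, 0.0007, 0, 0, 0, 0.0007, 0, 0])

```text
time: 30.25
tool_pos: [0.5966, -0.0435, 0.0114]
tcp_rot: [-2.003, -2.42, 0.001]
wrist_force: [-0.6, -0.4, 0.3]
width: 0.403
grip_force: 30.2
```

Emit:
play_rows(steps=[0, 0.0004, 0, 0, 0, 0.0005, 0, 0, 0, 0.0005, 0, 0])

```text
time: 30.62
tool_pos: [0.5967, -0.0435, 0.0112]
tcp_rot: [-2.002, -2.42, 0.002]
wrist_force: [-4.8, -1.7, 0.3]
width: 0.409
grip_force: 30.2
```

Emit:
play_rows(steps=[0, 0.0004, 0, 0, 0, 0.0005, 0, 0, 0, 0.0005, 0, 0])

```text
time: 31.0
tool_pos: [0.5968, -0.0435, 0.0112]
tcp_rot: [-2.002, -2.419, 0.003]
wrist_force: [-4.5, -2.3, 2.2]
width: 0.4
grip_force: 30.4
```

Emit:
play_rows(steps=[0, -0.0006, 0, 0, 0.0015, -0.0006, 0, 0, 0.003, -0.0006, 0, 0, 0.004, -0.0006, 0, 0, 0.004, -0.0006, 0, 0])

```text
time: 31.62
tool_pos: [0.596, -0.0397, 0.0111]
tcp_rot: [-2.002, -2.42, 0.002]
wrist_force: [-3.4, -2.4, 0.4]
width: 0.399
grip_force: 30.2
```

Emit:
play_rows(steps=[0.0005, 0, 0, 0, 0.001, 0, 0, 0, 0.001, 0, 0, 0])

```text
time: 32.0
tool_pos: [0.5959, -0.0389, 0.0111]
tcp_rot: [-2.003, -2.42, 0.002]
wrist_force: [-4.7, -3.6, -1.0]
width: 0.402
grip_force: 30.2
```

Emit:
play_rows(steps=[0.0005, -0.0003, 0, 0, 0.0007, -0.0003, 0, 0, 0.0007, -0.0003, 0, 0])

```text
time: 32.38
tool_pos: [0.5957, -0.038, 0.0113]
tcp_rot: [-2.003, -2.42, 0.001]
wrist_force: [-2.9, -4.1, -0.4]
width: 0.405
grip_force: 30.1
```

Emit:
play_rows(steps=[0.0004, 0, 0, 0, 0.0006, 0, 0, 0, 0.0006, 0, 0, 0])

```text
time: 32.75
tool_pos: [0.5956, -0.0375, 0.0113]
tcp_rot: [-2.003, -2.42, 0.001]
wrist_force: [-3.0, -3.7, 0.0]
width: 0.408
grip_force: 30.2
```

Emit:
play_rows(steps=[0.0, -0.0004, 0, 0, 0.0005, -0.0004, 0, 0, 0.0005, -0.0004, 0, 0])

```text
time: 33.12
tool_pos: [0.5954, -0.0368, 0.0115]
tcp_rot: [2.003, 2.42, 0.0]
wrist_force: [-3.0, -2.3, -0.8]
width: 0.403
grip_force: 30.2
```

Run:
```python
from ms import *
F=[]
for i in range(3):
    s=bot.read_state();w=cam("wrist");F.append(s["wrist_force"])
H=Ro.from_euler('z',10.78,degrees=True).as_matrix()
print("holder F",(np.array(F)@H).round(1).tolist(),(H.T@(np.array(s["tool_pos"])-[.5935,-.038,0])*1e3).round(2))
np.save("w9.npy",w,allow_pickle=True);g=w["pixels"].max(2)
S=np.array([.5935,-.038]);H2=H[:2,:2]
for n,q,z in(("stop face",(4,41),.039),("stop foot",(4,41),.036),("slide end top",(4,39.7),.036),("slide end top38",(4,38),.036)):print(n,proj(w,[*(S+H2@np.array(q)/1000),z]).round(1))
for v in range(175,240,2):print(v,"".join("%4d"%x for x in g[v,245:300:4]))
```

```text
holder F [[-3.4, -1.7, -0.8], [-4.5, -2.0, -0.9], [-3.0, -2.7, -1.1]] [ 2.14  0.83 11.5 ]
stop face [265.6 174.6]
stop foot [265.5 173.2]
slide end top [265.4 175.8]
slide end top38 [265.4 179.2]
175  154 151 149 148 141 129 126 138 146 150 147 150 154 104
177  191 191 191 191 190 188 188 189 190 189 189 189 189 123
179  194 194 195 194 194 195 194 194 193 192 192 194 194 120
181  195 195 195 194 194 195 194 193 192 192 193 194 195 119
183  196 196 196 196 194 195 195 194 192 193 194 195 197 118
185  197 196 197 196 195 196 195 194 193 193 195 198 197 118
187  197 197 197 195 195 196 196 195 193 194 195 198 196 118
189  198 197 196 195 195 197 198 195 194 195 197 199 194 119
191  198 197 196 196 196 198 198 197 195 195 197 199 193 120
193  197 196 196 195 196 198 198 196 195 195 197 198 198 121
195  196 196 196 196 197 198 198 196 194 195 196 197 197 121
197  195 195 196 197 198 198 198 195 194 195 196 198 197 122
199  195 196 195 198 198 198 198 195 194 195 196 198 196 125
201  195 195 195 198 199 198 197 195 194 194 196 197 196 125
203  194 195 196 197 198 197 196 195 194 195 196 1
[... 408 characters left out ...]
2 223 222 223 223 223 228 184
219  222 224 223 222 222 222 222 223 222 222 223 223 226 183
221  217 217 217 216 217 217 215 217 216 217 217 219 223 184
223  117 118 116 117 116 117 117 118 116 118 118 119 186 184
225   72  72  71  72  72  72  72  72  71  72  71  72 193 184
227  119 118  93  76  75  93 103 107 107 107 108 107 196 182
229  216 203 174  98  92 173 191 216 215 216 216 216 209 156
231  218 184 181 101  95 181 181 215 221 222 222 222 162 102
233  195 181 181 100  94 182 181 189 221 222 222 222 130  71
235  182 181 181  99  94 181 181 182 215 222 223 222 118  56
237  181 182 181 100  94 181 181 181 197 222 223 222 118  42
239  161 163 178 100  94 179 172 172 176 202 211 222 112  33
```

Emit:
play_rows(steps=[0.0003, -0.0002, 0, 0, 0.0005, -0.0002, 0, 0, 0.0005, -0.0002, 0, 0])

```text
time: 33.65
tool_pos: [0.5953, -0.0363, 0.0116]
tcp_rot: [2.003, 2.42, 0.001]
wrist_force: [-3.2, -2.3, -0.5]
width: 0.402
grip_force: 30.2
```

Emit:
play_rows(steps=[0.0003, 0, 0, 0, 0.0005, 0, 0, 0, 0.0005, 0, 0, 0])

```text
time: 34.02
tool_pos: [0.5953, -0.0361, 0.0116]
tcp_rot: [2.003, 2.42, 0.0]
wrist_force: [-1.7, -4.5, 0.4]
width: 0.404
grip_force: 30.2
```

Emit:
play_rows(steps=[0.0002, 0, 0, 0, 0.0003, 0, 0, 0, 0.0003, 0, 0, 0])

```text
time: 34.4
tool_pos: [0.5953, -0.0361, 0.0117]
tcp_rot: [2.002, 2.42, -0.0]
wrist_force: [-1.7, -4.6, -0.5]
width: 0.402
grip_force: 30.2
```

```bash
cat > f.py <<'E'
from ms import *
F=[]
for i in range(4):
    s=bot.read_state();bot.read_camera("wrist");F.append(s["wrist_force"])
H=Ro.from_euler('z',10.78,degrees=True).as_matrix()
print("holder F",(np.array(F)@H).mean(0).round(1),(H.T@(np.array(s["tool_pos"])-[.5935,-.038,0])*1e3).round(2),s["time"])
E
python3 f.py
```

```text
holder F [-2.9 -4.7 -0.4] [ 2.11  1.49 11.64] 34.55
```

Emit:
play_rows(steps=[0.0003, 0, 0, 0, 0.0003, 0, 0, 0, 0.0003, 0, 0, 0])

```text
time: 34.98
tool_pos: [0.5953, -0.0361, 0.0117]
tcp_rot: [2.002, 2.419, -0.001]
wrist_force: [-2.0, -5.8, -1.3]
width: 0.402
grip_force: 30.2
```

```bash
python3 f.py
```

```text
holder F [-3.6 -5.  -0.4] [ 2.12  1.55 11.65] 35.125
```

Emit:
play_rows(steps=[0.0002, 0, 0, 0, 0.0002, 0, 0, 0, 0.0002, 0, 0, 0, 0.0002, 0, 0, 0])

```text
time: 35.67
tool_pos: [0.5953, -0.0361, 0.0117]
tcp_rot: [2.002, 2.419, -0.001]
wrist_force: [-2.3, -6.2, -1.6]
width: 0.409
grip_force: 30.2
```

Emit:
play_rows(steps=[0, 0, 0.0005, 0, -0.0001, 0, 0.001, 0, -0.0001, 0, 0.001, 0])

```text
time: 36.05
tool_pos: [0.5954, -0.0361, 0.0112]
tcp_rot: [2.002, 2.419, -0.001]
wrist_force: [-3.2, -5.7, 2.4]
width: 0.405
grip_force: 30.4
```

```bash
python3 f.py
```

```text
holder F [-4.5 -5.3  2.3] [ 2.22  1.53 11.15] 36.2
```

Emit:
play_rows(steps=[0, 0, 0.0004, 0, 0, 0, 0.0007, 0, 0, 0, 0.0007, 0])

```text
time: 36.62
tool_pos: [0.5954, -0.0361, 0.0111]
tcp_rot: [2.002, 2.419, -0.001]
wrist_force: [-6.1, -5.3, 5.3]
width: 0.404
grip_force: 30.9
```

```bash
python3 f.py
```

```text
holder F [-6.  -5.2  5.6] [ 2.19  1.55 11.06] 36.775
```

Emit:
play_rows(steps=[0, 0, 0, 0, 0, 0, 0, 0, 0, 0, 0, 0, 0, 0, 0, 0], jaw=125)

```text
time: 37.33
tool_pos: [0.5951, -0.0349, 0.0097]
tcp_rot: [-2.003, -2.42, -0.001]
wrist_force: [-0.1, 0.1, -0.1]
width: 0.511
grip_force: 0.0
```

```bash
python3 f.py
```

```text
holder F [0.2 0.1 0.2] [1.95 2.6  9.72] 37.475
```

Emit:
play_rows(steps=[0, 0, -0.02, 0, 0, 0, -0.06, 0, 0, 0, -0.09, 0, 0, 0, -0.09, 0])

```text
time: 38.02
tool_pos: [0.5984, -0.0356, 0.1049]
tcp_rot: [1.999, 2.415, 0.008]
wrist_force: [0.8, 0.2, -0.6]
width: 0.514
grip_force: 0.0
```

```bash
python3 f.py
python3 - <<'E'
from ms import *
w=cam("wrist");np.save("w10.npy",w,allow_pickle=True);g=w["pixels"].max(2)
H2=Ro.from_euler('z',10.78,degrees=True).as_matrix()[:2,:2];S=np.array([.5935,-.038])
for n,q,z in(("stop face",(4,41),.039),("slide end",(4,41),.036),("b1 lo",(18,22),.039),("b1 hi",(18,42),.039),("edge",(18,0),.036),("near edge",(-18,0),.036),("near end",(0,-35),.036)):print(n,proj(w,[*(S+H2@np.array(q)/1000),z]).round(0))
for v in range(140,262,4):print(v,"".join("%4d"%x for x in g[v,220:320:4]))
E
```

```text
holder F [-0.2  0.4 -0.3] [ 1.34  2.63 99.51] 38.175
stop face [265. 150.]
slide end [265. 149.]
b1 lo [283. 174.]
b1 hi [283. 149.]
edge [282. 200.]
near edge [237. 200.]
near end [260. 239.]
140  178 177 176 178 177 175 180 180 166 142 141  76  75 143 147 161 182 185 181 182 181 184 174  31  23
144  177 177 176 178 178 175 181 181 147 142 134 113 110 127 146 160 181 185 181 182 180 183 173  27  23
148  179 177 176 178 178 172 176 176 158 139 139  90  92 141 142 159 167 154 150 162 180 182 170  26  28
152  178 178 176 178 176 191 192 191 192 186 181 188 187 182 185 191 165 140 142 139 180 183 167  29  26
156  178 177 177 178 166 193 193 193 192 192 191 191 191 188 190 193 160 141 141 139 180 181 163  32  31
160  179 177 176 178 177 192 190 193 193 192 192 192 193 191 193 193 142 129  81 139 180 180 163  35  38
164  179 177 176 187 176 190 189 191 191 192 193 193 193 191 192 193 149 110  70 130 180 180 159  32  37
168  230 234 241 232 172 190 188 188 190 192 194 200 224 191 191 193 142 136 131 142 179 179 148  34  34
172  243 243 243 229 192 218 220 220 220 220 219 220 219 219 220 21
[... 1647 characters left out ...]
43 243 243 243 243 243 243 243 242 193 129 141 229 221  30  85  91  89
240  234 236 238 234 236 234 239 236 237 237 237 237 236 235 236 235 196 103 130 229 214  28  53  92  92
244  233 236 237 234 236 234 236 233 235 235 233 235 233 232 234 231 198 200 199 231 207  28  30  92  92
248  233 235 237 234 236 233 237 233 235 235 233 235 233 232 233 233 210 205 206 232 207  27  28  79  92
252  234 235 237 234 236 233 236 225 161 232 233 235 233 237 242 239 231 229 231 234 204  27  28  47  92
256  230 235 237 233 235 219  82  67  70  71 222 234 234 242 243 243 242 233 231 234 178  26  25  28  90
260  230 234 237 234 232  90  75  80  79  61  70 241 243 243 243 243 242 242 242 242 189  27  28  27  73
```

Emit:
play_rows(steps=[-0.012, -0.05, 0, -0.18, -0.024, -0.099, 0, -0.36, -0.024, -0.099, 0, -0.54, -0.024, -0.099, 0, -0.72, -0.024, -0.099, 0, -0.9, -0.024, -0.099, 0, -1.08, -0.024, -0.099, 0, -1.147, -0.024, -0.099, 0, -1.147, -0.024, -0.099, 0, -1.147], jaw=165)

```text
time: 39.4
tool_pos: [0.5016, -0.0772, 0.0991]
tcp_rot: [-0.371, -3.118, -0.0]
wrist_force: [-0.8, 0.4, -0.4]
width: 0.356
grip_force: 0.0
```

Run:
```python
from h import *
c=cam("wrist");s=bot.read_state();T=np.array(s["tool_pos"]);R=Ro.from_rotvec(s["tcp_rot"]).as_matrix()
print(T,np.degrees(np.arctan2(R[1,1],R[0,1])),s["time"],s["width"])
for z in(.065,.048):print(z,proj(c,[*T[:2],z]),proj(c,[.5013,-.0773,z]))
p=c["pixels"][160:215,225:300].max(2)
for v in range(0,55,3):print(v+160,"".join("%4d"%q for q in p[v,::3]))
```

```text
[ 0.50176573 -0.07721081  0.0992596 ] 76.43544081927153 39.45 0.3523670493574967
0.065 [260.38107276 211.1126379 ] [260.10751116 210.54566784]
0.048 [260.30569338 203.3306634 ] [260.05170408 202.80009528]
160   39  41  44  46  48  43  43  43  43  41  43  41  42  43  43  45  45  43  42  43  46  47  46  43  44
163   39  40  40  42  45  43  43  41  40  39  40  40  40  41  42  43  46  43  42  43  45  47  46  44  46
166   39  41  38  40  42  41  42  41  41  40  39  40  40  41  42  44  46  45  45  46  43  43  42  44  43
169   40  39  39  40  43  43  40  41  41  42  39  40  40  43  45  44  44  45  43  44  42  43  38  38  39
172   41  39  40  45  46  42  43  42  42  40  39  39  38  41  42  45  43  43  43  44  38  32  32  33  31
175   39  40  39  44  42  42  43  42  42  40  33  28  29  31  32  36  38  36  41  37  34  32  33  32  31
178   39  40  40  40  41  39  39  39  40  40  30  31  30  29  32  31  31  30  33  35  33  31  31  31  31
181   40  41  42  43  40  40  40  40  40  42  31  30  30  29  32  33  32  32  32  32  31  32  32  32  30
184   43  40  40  41  40  40  40  39  40  41  34  29  2
[... 399 characters left out ...]
43  42  41  30  29  30  42  54  32  31  32  31  31  32  32  32  32  32
199   42  43  41  43  48  48  46  44  42  40  30  31  30  51 122  59  38  40  33  31  31  32  31  33  32
202   46  44  46  43  43  42  43  43  43  38  32  37  36  47 136 123  52  45  39  34  36  38  33  34  34
205   49  45  45  44  44  42  41  43  46  40  38  37  38  45 135 154 104  44  43  35  32  41  43  40  43
208   43  42  42  42  43  43  41  44  46  41  37  37  36  42 144 174 150  50  40  32  31  43  48  48  44
211   42  42  41  41  43  41  41  42  45  43  37  36  37  44 141 176 169 102  43  33  32  38  46  43  40
214   42  43  42  43  42  43  43  42  43  44  46  44  50  55  69 224 215 153  46  32  31  33  40  39  39
```

Emit:
play_rows(steps=[0, 0, 0.03, 0, 0, 0, 0.055, 0, 0, 0, 0.067, 0, 0, 0, 0.067, 0, 0, 0, 0.067, 0])

```text
time: 40.08
tool_pos: [0.503, -0.0775, 0.0337]
tcp_rot: [0.37, 3.118, -0.0]
wrist_force: [-0.3, 0.2, 0.2]
width: 0.353
grip_force: 0.0
```

Emit:
play_rows(steps=[0, 0, 0, 0, 0, 0, 0, 0, 0, 0, 0, 0, 0, 0, 0, 0, 0, 0, 0, 0], jaw=255, grip_force=25)

```text
time: 40.7
tool_pos: [0.5031, -0.0778, 0.0338]
tcp_rot: [0.369, 3.118, -0.001]
wrist_force: [-1.4, -2.4, 6.0]
width: 0.094
grip_force: 24.6
```

```bash
python3 f.py
python3 - <<'E'
from h import *
s=bot.read_state();T=np.array(s["tool_pos"]);R=Ro.from_rotvec(s["tcp_rot"]).as_matrix();d=T[:2]-[.5953,-.1008]
print(T,np.linalg.norm(d),np.degrees(np.arctan2(d[1],d[0])),np.degrees(np.arctan2(R[1,0],R[0,0])),s["width"])
E
```

```text
holder F [-1.7 -2.   6. ] [-96.27 -22.18  33.82] 40.85
[ 0.50305771 -0.07776084  0.03377875] 0.09507598520301225 165.97627398199668 166.50070838079176 0.09623349937406281
```

Emit:
play_rows(steps=[-0.0003, 0.0078, 0, 0.08, -0.0013, 0.0156, 0, 0.16, -0.0028, 0.0233, 0, 0.24, -0.005, 0.0308, 0, 0.32, -0.0077, 0.0382, 0, 0.4, -0.0111, 0.0453, 0, 0.48, -0.015, 0.0521, 0, 0.56, -0.0183, 0.0569, 0, 0.62, -0.0206, 0.0601, 0, 0.66, -0.0206, 0.0601, 0, 0.66])

```text
time: 42.15
tool_pos: [0.5386, -0.0234, 0.0338]
tcp_rot: [1.358, 2.828, 0.004]
wrist_force: [4.0, 0.5, 2.6]
width: 0.097
grip_force: 24.5
```

```bash
python3 f.py
```

```text
holder F [ 4.7 -1.1  3.1] [-51.81  24.31  33.76] 42.3
```

Emit:
play_rows(steps=[0, 0, 0, 0, 0, 0, 0, 0, 0, 0, 0, 0, 0, 0, 0, 0, 0, 0, 0, 0, 0, 0, -0.03, 0, 0, 0, -0.08, 0, 0, 0, -0.1, 0], jaw=150)

```text
time: 43.35
tool_pos: [0.5382, -0.0238, 0.1362]
tcp_rot: [1.359, 2.828, 0.003]
wrist_force: [-0.4, 0.7, -0.7]
width: 0.412
grip_force: 0.0
```

```bash
python3 f.py
python3 - <<'E'
from h import *
c=cam("wrist");s=bot.read_state();T=np.array(s["tool_pos"])
H=Ro.from_euler('z',10.78,degrees=True).as_matrix()[:2,:2];S=np.array([.5935,-.038])
P=lambda q,z:proj(c,[*(S+H@np.array(q)/1000),z]).round(1)
for a in(.05,.12,.19):
    t=np.radians(107.1)+a;print("post",a,P((-10+100*np.cos(t),-62+100*np.sin(t)),.065),P((-10+100*np.cos(t),-62+100*np.sin(t)),.035))
for n,q in(("endL",(-18,41)),("endR",(18,41)),("nearL",(-18,-35)),("nearR",(18,-35))):print(n,P(q,.036))
g=c["pixels"].max(2)
for v in range(130,256,4):print(v,"".join("%4d"%x for x in g[v,225:325:4]))
E
```

```text
holder F [0.2 0.2 0.3] [-52.6   24.51 134.06] 43.5
post 0.05 [275.1 193.6] [273.5 183.9]
post 0.12 [266.7 192.7] [265.9 183.1]
post 0.19 [258.1 192.4] [258.3 182.8]
endL [303.2 188.6]
endR [336.4 205.9]
nearL [264.1 254.1]
nearR [295.8 269.1]
130   32  36  39  33  32  36  35  27  24  23  25  29  26  23  25  24  25  25  26  28  25  26  26  27  26
134   33  34  34  32  33  33  35  25  25  26  25  24  26  24  24  24  23  24  27  25  23  24  25  28  26
138   33  32  33  35  33  32  32  23  25  27  24  26  26  24  25  23  27  27  28  23  25  24  25  24  24
142   33  32  33  34  32  32  33  26  26  29  25  25  21  70 113  35  28  26  25  27  24  26  25  26  27
146   34  33  33  32  33  34  33  26  26  29  26  22  28 148 175 162  98  34  30  28  27  26  25  25  25
150   34  31  34  33  33  33  34  30  26  25  25  24  90 175 148 170 174 161  90  33  28  29  27  25  24
154   34  36  34  34  38  36  34  33  26  26  22  32 156 156  71 115 178 176 175 153  78  32  27  25  24
158   33  31  33  33  38  37  35  35  32  32  31 102 177 176 141 170 178 172 176 176 174 145  67  28  27
162   38  37  34 
[... 1802 characters left out ...]
47 213 214 218 241 243 232 211 217 205 201 166 104 154 206 216 216 224
234   28 206 243 243 243 242 162 218 209 242 243 243 243 169 148 211 176 113  42  90  90 202 215 231 242
238   68 242 243 243 242 177 222 213 242 243 243 243 211 217 207 135 129  90  31  89  90 135 227 241 242
242  101 243 243 243 241 197 188 243 243 243 243 242 199 217 217 218 211  88  27  78  90  89  40  62 230
246   94 243 243 243 228 214 200 243 243 243 243 198 242 241 229 216 216 101  26  56  90  90  56  32  35
250   92 243 243 243 200 209 232 243 243 243 238 235 243 243 243 243 235 102  26  32  89  88  83  38  35
254   73 243 242 242 207 195 230 243 243 243 236 243 243 243 243 243 243 100  25  28  82  88  86  47  42
```

```bash
python3 -c "
from workcell import bot
print(bot.finish_job())"
```

```text
the job is handed in; nothing more can be done
None
```

I handed the job in at about 44 s. My last measurements had the slide against the long edge and end stop, and the sprung arm closed on it at about 0.10 to 0.12 rad. Press force at the stop was about 5 to 6 N, and no verdict was returned.

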